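# Unlock the panel press and draw out its bed

### The arm

A 6-joint arm with a two-finger parallel gripper is mounted at the origin on the work surface. World frame = base frame: x ahead of the robot, y to its left, z up, the work surface at z = 0. Lengths are in mm, angles in rad, forces in N, time in s.
With the tool pointing down it reaches from about 350 to 975 mm from the base axis. Payload 7.1 kg.
Tool frame: the origin (TCP) lies on the front face of the gripper's body, between the roots of the fingers; the fingertips stand 80 mm ahead of it and the grasp point (between the pads) lies 61 mm ahead of it (env.tips_ahead is the distance from the TCP to the fingertips, in mm); z points along the fingers, y is the line along which they close (so a half turn about z gives the same grasp; the last joint's range is limited). The gripper opens to 88 mm and grips with 3 to 60 N. Pads are 20 mm wide; open, the fingers measure 115 mm over their backs; the gripper's body (75 mm by 178 mm) begins 61 mm behind the grasp point.
Start: joints at [-1.344, 0.423, 1.63, -0, 1.089, -0.019], TCP at [152.102, -606.193, 302.675] pointing down, gripper open.
Joint ranges: [-3, 3], [-0.9, 2.11], [0.09, 2.58], [-1.31, 4.45], [0.11, 2.69], [-2.54, 2.54]. Speed limits (rad/s): [2.39, 2.39, 3.01, 3.14, 3.14, 3.14].

### API

Orientations are given as a unit quaternion [x, y, z, w].
In Python, from station import env, set_gripper, viewer, workorder gives the robot as it stands. Calls block until the motion is done:
- env.reach(position, orientation): joint-space move of the TCP to a pose.
- env.move_l(position, rot=None, rate=150, f_stop=None): straight line of the TCP; rot=None keeps the orientation; rate is the mean speed in mm/s. With f_stop (N) it stops when the force on the tool has changed by that much, and returns True; else False.
- env.move_joints(angles): joint-space move.
- set_gripper(opening): finger opening in mm; the grip force is fixed at half the most; returns when the fingers have stopped.
- env.hold(seconds).
- env.ik(position, orientation): joint angles nearest the present ones, or None.
- env.read_state(): the state.
- viewer.camera(name): name is "side" or "top"; returns the picture (384x512x3 uint8, blue, green, red); there is no depth.
- viewer.camera_params(name): a dict with "fx", "fy", "cx", "cy" (pixels), "pose" (4x4, takes a point from camera to world coordinates). Camera axes: x right, y up, looking along -z (the intrinsics and any distortion apply to the point x, -y, -z); pixel columns grow to the right and rows downward; lengths in mm; the calibration is good to about 2 mm. A picture is of the moment at which its call begins. camera_params takes no time and is no camera call.
A pose or a line that the arm cannot do raises env.IKError and nothing moves.
- workorder.sign_off(): hands the job in; it is judged then, once.
The state is a dict: "time_s": time; "qpos": joint angles; "dq": joint speeds; "tau": joint torques, N m; "tool_pos": TCP position; "orientation": TCP orientation; "force": force on the tool from outside, world axes, zero at the start; "wrist_torque": the same for the moment, N m; "width": finger opening in mm; "grip_force": force on a finger pad.
Only numpy, scipy, OpenCV 4.12 (cv2) and the standard library are available. Lean on these libraries where they do the work, as an engineer would, in place of code of your own. Each camera call takes 0.05 s, during which the arm holds its last target. There are 200 camera calls.

### The job

Open the glass panel press. Lift the flux jar that stands in front of the bed drawer out of its way and set it upright on a clear patch of the table; swing the folded crank handle on its handwheel up until it latches upright, wind the wheel counter-clockwise (seen from above) all the way to its stop to raise the screw, and then pull the bed drawer out by its handle to its stop without touching the jar with it. Leave the handle latched upright, the wheel at its stop and the bed out, and do not push or tip anything standing around the press.

Things in the scene. Friction and masses are not known exactly. Their poses are not given: they have to be found in the camera images.
- flux_jar_center (a point): Centre (half-way up) of the flux jar: a smooth upright screw-top jar, 54 mm across, 85 mm tall, about 0.25 kg. It stands on the table before the bed's handle, in the bed's way. Any clear patch of the table will do to set it down, off the strip 220 mm wide that the bed and its handle sweep.
- crank_hinge (a point): Centre of the crank handle's horizontal hinge pin at the handwheel's rim: 78 mm from the wheel's vertical axis, 166 mm above the table. It goes round with the wheel.
- crank_knob (a point): Centre of the black ball knob, 34 mm across, that ends the crank handle, 78 mm from the hinge pin; it spins freely about the handle's axis. The steel shank is 16 mm thick. Folded, the handle lies level from the pin in over the wheel: the knob is over the hub (6 mm above it), its centre 28 mm above rim and spokes. Swung out, it stands straight up from the pin.
- crank (a joint): Fold of the crank handle in rad: 0 = lying folded flat over the wheel, 1.571 = upright at its stop. It starts anywhere from 0 to 0.45 and stays where it is left (about 2 N at the knob to move it). From about 0.9 a sprung ball resists (about 6 N at the knob); past 1.24 the ball snaps behind the handle's tail and holds it upright: that is the latch. Below about 0.9 the tail sits between two fixed lugs and the wheel cannot turn.
- wheel (a joint): Turn of the handwheel in rad, counter-clockwise seen from above: 0 = screwed down, locked start; 4.189 (240 degrees) = its stop, screw fully raised. The wheel (138 mm across, top 136 mm above the table) needs about 2 N at the crank and stays where it is left. Its axis is vertical through the origin of head. The bed stays locked until about 3.3.
- head: Column and lugs that carry the wheel, fixed on top of the press. Origin on the wheel's vertical axis at the cabinet's top face (100 mm above the table); z up. Its x axis points horizontally from the wheel's axis to the crank hinge as it stands at wheel = 0, and to the two lugs beside it (112 mm out, up to 176 mm above the table).
- press: Low grey sheet-steel press cabinet, 260 x 260 mm, 100 mm high, fixed to the table. Origin at the centre of its underside, below the wheel's axis; its front with the bed faces its own -x.
- bed_handle (a point): Middle of the bed drawer's bar handle: a level steel bar 11 mm thick, 110 mm long along the press's y, 45 mm clear of the drawer front (centre to face), 66 mm above the table. Two 9 mm posts carry it, 47 mm either side of the middle.
- bed (a joint): How far the bed drawer is out in m: 0 = shut, 0.090 = its stop; it slides along the press's -x and takes about 2 N. A panel of leaded glass lies fixed in it.
- flask: Bystander: dark steel drinking flask, 72 mm across, 200 mm tall. Origin at the centre of its underside.
- solder_spool: Bystander: metal solder spool standing on its flange, 72 mm across, 55 mm tall. Origin at the centre of its underside.
- bowl: Bystander: blue ceramic bowl, 110 mm across, 50 mm tall. Origin at the centre of its underside.
- brush_cup: Bystander: terracotta cup, 70 mm across, 90 mm tall. Origin at the centre of its underside.
- running_pliers: Bystander: pliers lying flat, 160 mm long, 60 mm wide, 16 mm high. Origin at the centre of its underside.

How it is judged:
By the outcome, as a careful person would: the job done as asked, in the order asked, and still so for the second after the job is handed in, with the robot touching nothing.
It also fails if it takes over 70 s, if anything falls off the work surface, if the arm or the gripper's body presses on something with over 40 N, if the wrist force passes 120 N, or if a joint passes its speed limit or range.

## Working session

There is one attempt and no reset: what is moved stays moved. The work goes in short steps, each a Python script; the robot and the scene stay as the last script left them, time stands still between calls to the robot, and variables do not carry over. Pictures are saved under pics/ and viewed, at most 10 in all, crops included, and the job is handed in when it is done.

```bash
mkdir -p pics; ls; python3 - <<'E'
from station import env, viewer
import cv2
for n in("top","side"):
    cv2.imwrite(f"pics/{n}0.png",viewer.camera(n)); p=viewer.camera_params(n); print(n,p)
s=env.read_state();print(s["time_s"],s["orientation"],s["force"])
E
```

```text
pics
top {'fx': 419.3306543673021, 'fy': 419.3306543673021, 'cx': 250.98838814628246, 'cy': 195.3103955713693, 'pose': array([[-8.33891219e-03,  9.94227696e-01, -1.06966119e-01,
         4.57061037e+02],
       [-9.99866099e-01, -6.78405826e-03,  1.48916031e-02,
         1.42850445e+01],
       [ 1.40799798e-02,  1.07075976e-01,  9.94151140e-01,
         1.22828226e+03],
       [ 0.00000000e+00,  0.00000000e+00,  0.00000000e+00,
         1.00000000e+00]])}
side {'fx': 372.39634568507006, 'fy': 372.39634568507006, 'cx': 252.19359261341663, 'cy': 192.32630371083513, 'pose': array([[ 9.41312384e-01,  2.64901143e-01, -2.09185036e-01,
         3.76923733e+02],
       [-3.37421796e-01,  7.22330755e-01, -6.03642951e-01,
        -5.58445640e+02],
       [-8.80492272e-03,  6.38800176e-01,  7.69322304e-01,
         8.49152608e+02],
       [ 0.00000000e+00,  0.00000000e+00,  0.00000000e+00,
         1.00000000e+00]])}
0.1 [ 9.92457078e-01  1.22590633e-01 -6.70031961e-05 -6.92688362e-04] [0.29075069 0.17325407 0.2771735 ]
```

View pics/top0.png

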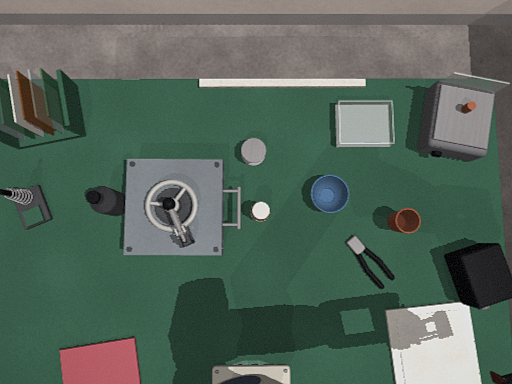

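View pics/side0.png

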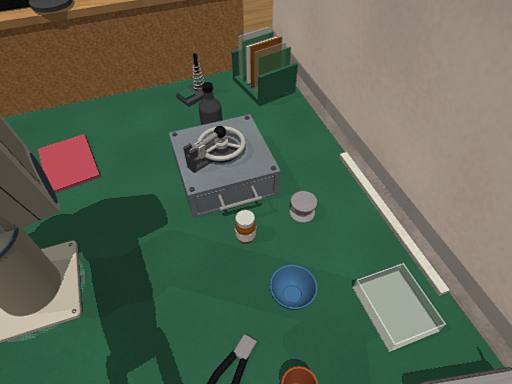

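Top view: press with bolted corners at about (124,160), (222,158), (223,254) and (124,255). Its bed handle is at (238,207), the jar lid at (261,211), the knob near (169,203) and the lugs near (181,238). The front faces world -y. Side view: knob at (220,131), lugs at (193,155), jar at (246,225).

```bash
cat > h.py <<'E'
import numpy as np, cv2
from scipy.spatial.transform import Rotation as R
from station import env, set_gripper, viewer, workorder
P={n:viewer.camera_params(n) for n in("top","side")}
def ray(n,uv):
    p=P[n]; d=np.array([(uv[0]-p["cx"])/p["fx"],-(uv[1]-p["cy"])/p["fy"],-1.])
    return p["pose"][:3,3],p["pose"][:3,:3]@d
def onz(n,uv,z):
    o,d=ray(n,uv); return o+d*(z-o[2])/d[2]
def tri(a,b):
    (o1,d1),(o2,d2)=ray("top",a),ray("side",b)
    s=np.linalg.lstsq(np.c_[d1,-d2],o2-o1,rcond=None)[0]
    p,q=o1+d1*s[0],o2+d2*s[1]; return (p+q)/2,np.linalg.norm(p-q)
def proj(n,X):
    p=P[n]; c=p["pose"][:3,:3].T@(np.asarray(X,float)-p["pose"][:3,3])
    return p["cx"]+p["fx"]*c[0]/-c[2], p["cy"]-p["fy"]*c[1]/-c[2]
def crop(n,name,x,y,w,h,k):
    im=viewer.camera(n); cv2.imwrite(f"pics/{name}.png",cv2.resize(im[y:y+h,x:x+w],None,fx=k,fy=k,interpolation=cv2.INTER_CUBIC)); return im
E
python3 - <<'E'
from h import *
T=cv2.imread("pics/top0.png");S=cv2.imread("pics/side0.png")
a=cv2.resize(T[150:265,115:275],None,fx=5,fy=5,interpolation=cv2.INTER_CUBIC)
b=cv2.resize(S[110:250,165:325],None,fx=5,fy=4.25*5/4.25,interpolation=cv2.INTER_CUBIC)
cv2.imwrite("pics/tc.png",a);cv2.imwrite("pics/sc.png",b[:600])
c=[onz("top",p,100) for p in[(124,160),(222,158),(223,254),(124,255)]]
print(np.round(c),np.mean(c,0))
print("jar",onz("top",(261,211),85), "bar",onz("top",(238.5,207),66))
print("knob",tri((169,203),(220,131)))
for n,uv,z in[("spool",(253,152),55),("bowl",(329,194),50),("flask",(97,198),200),("cup",(407,221),90),("pl",(370,262),8)]: print(n,onz("top",uv,z).round())
E
```

```text
[[677. 342. 100.]
 [681.  76. 100.]
 [422.  73. 100.]
 [421. 336. 100.]] [550.49329891 206.67573032 100.        ]
jar [536.76961    -29.83865321  85.        ] bar [549.68723849  31.84967519  66.        ]
knob (array([551.65587008, 204.86800206, 175.53785082]), np.float64(1.302836347675919))
spool [707. -10.  55.]
bowl [ 586. -225.   50.]
flask [564. 377. 200.]
cup [ 506. -428.   90.]
pl [ 392. -346.    8.]
```

View pics/tc.png

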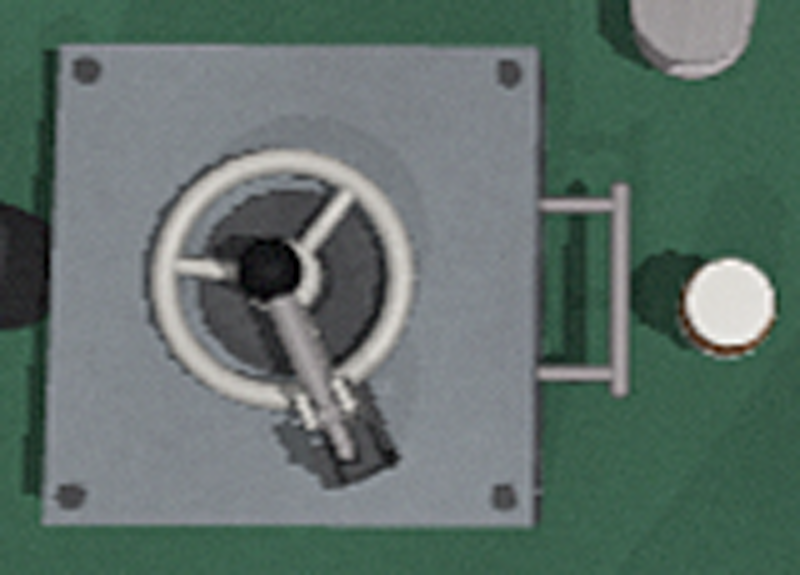

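View pics/sc.png

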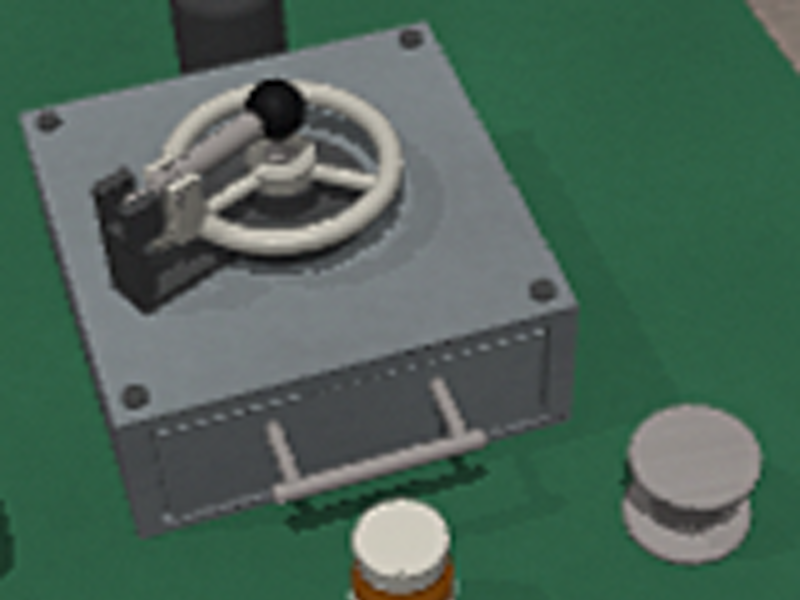

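Crops: the wheel rim centre is at (280,280) in the top crop, the knob at (270,268), the hinge between light lugs at (322,404), and the bar ends at (621,185) and (620,395). The handle is nearly folded. Next I refine these by mask, then move the jar.

```bash
cat >> h.py <<'E'
def down(psi):  # tool down, closing line at world angle psi (deg)
    a=np.radians((psi+90)/2); return np.array([np.cos(a),np.sin(a),0,0])
def cen(im,lo,hi,x,y,w,h):
    m=cv2.inRange(im[y:y+h,x:x+w],np.array(lo),np.array(hi))
    n,_,st,c=cv2.connectedComponentsWithStats(m); i=1+st[1:,4].argmax()
    b=st[i]; return np.array([x+b[0]+(b[2]-1)/2,y+b[1]+(b[3]-1)/2]),c[i]+[x,y],b[2:]
def st(*k):
    s=env.read_state(); print(round(s["time_s"],2),np.round(s["tool_pos"],1),"F",np.round(s["force"],1),"w",round(s["width"],1),"g",np.round(s["grip_force"],1)); return s
E
python3 - <<'E'
from h import *
T=cv2.imread("pics/top0.png");S=cv2.imread("pics/side0.png")
px=lambda x,y:np.array([115+(x+.5)/5-.5,150+(y+.5)/5-.5])
l=cen(T,[170]*3,[255]*3,245,195,30,30);print("lid",l, onz("top",l[1],85))
k=cen(T,[0]*3,[40]*3,160,194,18,18); ks=cen(S,[0]*3,[40]*3,211,120,18,20)
print("knob",k,ks,tri(k[0],ks[0]))
B=[onz("top",px(*p),101)[:2] for p in[(87,70),(508,73),(503,496),(70,496)]];print("bolts",np.round(B),np.mean(B,0))
print("axis",onz("top",px(281,280),129))
h=onz("top",px(323,404),168);print("hinge",h)
b=[onz("top",px(*p),66) for p in[(621,185),(620,395)]];print("bar",b,np.mean(b,0))
for psi in(0,-30,180):
  for p in((537,-30,200),(537,-30,109),(385,-130,109)):print(psi,p,env.ik(np.array(p),down(psi)))
E
```

```text
lid (array([260.5, 210. ]), array([260.57017544, 210.04385965]), array([ 18,  17, 228], dtype=int32)) [539.39583494 -28.69197627  85.        ]
knob (array([167.5, 203. ]), array([168.00826446, 203.14876033]), array([ 14,  13, 121], dtype=int32)) (array([219.5, 131.5]), array([220.        , 131.28865979]), array([12, 12, 97], dtype=int32)) (array([551.72344794, 209.75273338, 169.85174461]), np.float64(2.2604874973156295))
bolts [[667. 320.]
 [664.  91.]
 [436.  94.]
 [438. 324.]] [551.16640396 207.22844687]
axis [549.63025624 208.38766714 129.        ]
hinge [483.62995648 179.67783966 168.        ]
bar [array([606.81902101,  30.71766107,  66.        ]), array([489.83361805,  31.88177961,  66.        ])] [548.32631953  31.29972034  66.        ]
0 (537, -30, 200) [-7.79353656e-02  4.42898924e-01  1.89224223e+00 -4.44089210e-16
  8.06451500e-01 -7.79353656e-02]
0 (537, -30, 109) [-7.79353656e-02  5.98846815e-01  1.91905048e+00 -4.44089210e-16
  6.23695355e-01 -7.79353656e-02]
0 (385, -130, 109) [-3.54930457e-01  4.90660674e-01  2.20154062e+00 -4.44089210e-16
  4.49391358e-01 -3.54930457e-01]
-30 (537, -30, 200) [-7.79353656e-02  4.42898924e-01  1.89224223e+00 -4.44089210e-16
  8.06451500e-01  4.45663410e-01]
-30 (537, -30, 109) [-7.79353656e-02  5.98846815e-01  1.91905048e+00 -4.44089210e-16
  6.23695355e-01  4.45663410e-01]
-30 (385, -130, 109) [-3.54930457e-01  4.90660674e-01  2.20154062e+00 -4.44089210e-16
  4.49391358e-01  1.68668319e-01]
180 (537, -30, 200) None
180 (537, -30, 109) None
180 (385, -130, 109) None
```

```bash
python3 - <<'E'
from h import *
q=down(-15)
env.reach([539,-29,230],q); st()
print(env.move_l([539,-29,108],rate=150,f_stop=8)); st()
set_gripper(40); s=st()
env.move_l([539,-29,220],rate=150); st()
crop("top","jar1",190,130,180,120,4)
env.move_l([385,-130,220],rate=250); print(env.move_l([385,-130,112],rate=120,f_stop=8))
if not env.move_l([385,-130,107],rate=20,f_stop=4): print("no contact")
st()
E
```

```text
2.58 [539.1 -29.7 230.1] F [ 0.5 -0.   0.4] w 87.7 g 0.0
False
3.54 [539.5 -29.1 108.6] F [-0.3 -0.1 -0.3] w 87.8 g 0.0
4.17 [539.3 -29.  108.3] F [-0.3 -0.1  2.9] w 53.1 g 30.0
5.08 [538.3 -28.9 219.2] F [ 0.6  0.3 -3. ] w 53.4 g 30.0
False
7.34 [ 385.6 -130.2  108.1] F [0.4 0.3 3. ] w 53.4 g 30.0
```

```bash
python3 - <<'E'
from h import *
set_gripper(75); env.move_l([385.6,-130.2,230],rate=200)
k,e=tri((168.6,203.2),(219.8,131.4)); print("knob",k,e)
q=down(-67.2)
env.reach([551,207.5,300],q); set_gripper(62)
T=crop("top","k1",115,110,200,150,4)
print(env.move_l([551,207.5,172+61],rate=120,f_stop=6)); st()
S=crop("side","k2",140,80,160,120,5)
E
```

```text
knob [551.35415006 206.32721185 173.01897898] 1.3653061124939014
False
11.28 [551.4 207.6 233.4] F [ 0.1  0.3 -0.3] w 62.0 g 0.0
```

View pics/k2.png

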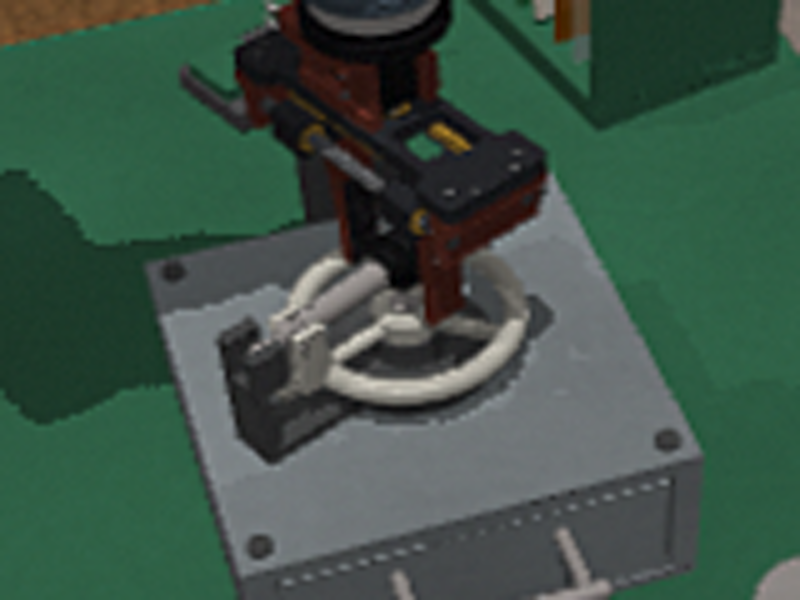

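The knob sits centred between the fingers, clear of the hub and lugs. I'll grip it and swing it up.

```bash
cat >> h.py <<'E'
A=np.array([550.8,207.5]); TH0=np.radians(202.8)
u=lambda th:np.array([np.cos(th),np.sin(th)])
def knob(phi,th): # TCP for the grasp point on the knob centre
    xy=A+u(th)*78*(1-np.cos(phi)); return np.r_[xy,166+78*np.sin(phi)+61]
E
python3 - <<'E'
from h import *
set_gripper(20); env.hold(.2); s=st()
f0=np.array(s["force"])
for phi in np.r_[np.arange(.25,1.6,.15),1.59]:
    hit=env.move_l(knob(phi,TH0),rate=60,f_stop=30); s=st()
    if hit: print("hit",phi); break
env.hold(.3); st()
crop("side","k3",140,60,160,120,5)
E
```

```text
12.1 [551.2 207.4 233.1] F [ 2.2 -1.8 -0.3] w 32.7 g 30.0
12.47 [548.5 206.4 246.4] F [ 1.1 -2.7 -0.6] w 32.7 g 30.0
12.82 [544.7 204.9 257.5] F [-0.2 -2.5 -1.3] w 32.8 g 30.0
13.16 [539.7 202.8 268. ] F [-0.6 -3.3 -2. ] w 32.7 g 30.0
13.5 [533.6 200.2 277.6] F [-0.7 -3.5 -2.3] w 32.7 g 30.0
13.84 [526.2 197.2 286.1] F [ 0.7 -2.8 -1.2] w 33.1 g 30.0
14.18 [517.7 193.6 293.2] F [ 2.1 -3.   0.2] w 33.0 g 30.0
14.53 [508.9 189.8 298.6] F [ 5.8 -1.6 -3.6] w 32.5 g 30.0
14.87 [498.8 185.5 302.8] F [ 3.9 -2.9  1.4] w 32.3 g 30.0
15.21 [487.5 181.  305.2] F [ 0.2 -3.6  8. ] w 30.6 g 29.5
15.55 [476.4 176.2 305.6] F [-1.6 -3.3  9.1] w 25.9 g 26.4
15.8 [477.3 176.6 305.5] F [-0.6 -3.3  7.3] w 25.6 g 25.8
16.1 [477.4 176.7 305.5] F [-0.3 -2.6  7.5] w 25.7 g 25.6
```

View pics/k3.png

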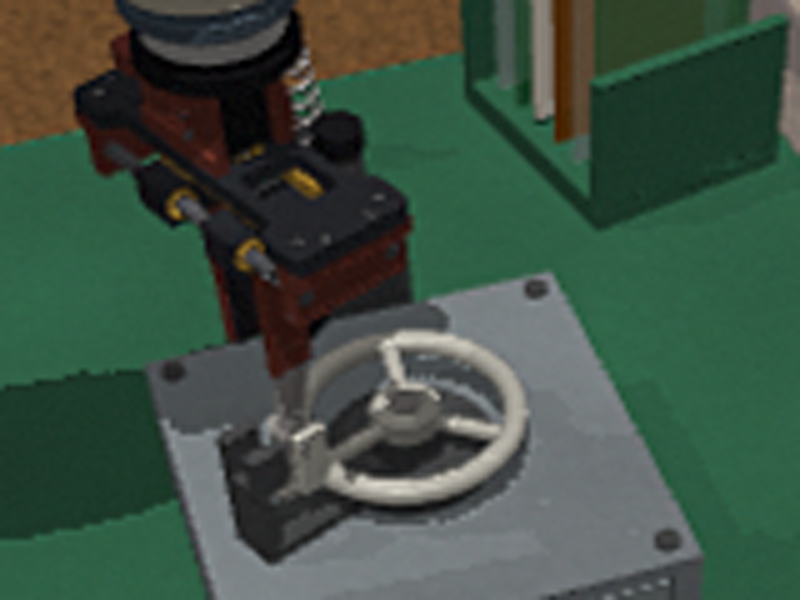

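The handle is up, but the fingers hold the ball about 11 mm off its centre (width 25.7 against 34). I'll release, step aside and look.

```bash
python3 - <<'E'
from h import *
set_gripper(70); env.move_l([477.4,176.7,350],rate=150); env.move_l([477,-60,350],rate=300); s=st()
T=viewer.camera("top");S=viewer.camera("side");cv2.imwrite("pics/T4.png",T);cv2.imwrite("pics/S4.png",S)
x=cv2.resize(T[170:270,110:210],None,fx=4,fy=6,interpolation=cv2.INTER_CUBIC);y=cv2.resize(S[90:190,160:260],None,fx=4,fy=6,interpolation=cv2.INTER_CUBIC)
cv2.imwrite("pics/c4.png",np.hstack([x,y]))
print("expect upright", proj("top",np.r_[A+78*u(TH0),244]),proj("side",np.r_[A+78*u(TH0),244]))
E
```

```text
18.38 [476.7 -59.4 349.4] F [-0.2  0.3 -0.6] w 70.2 g 0.0
expect upright (np.float64(175.12760884596906), np.float64(231.64960897609387)) (np.float64(193.42099685225094), np.float64(123.57762395241951))
```

View pics/c4.png

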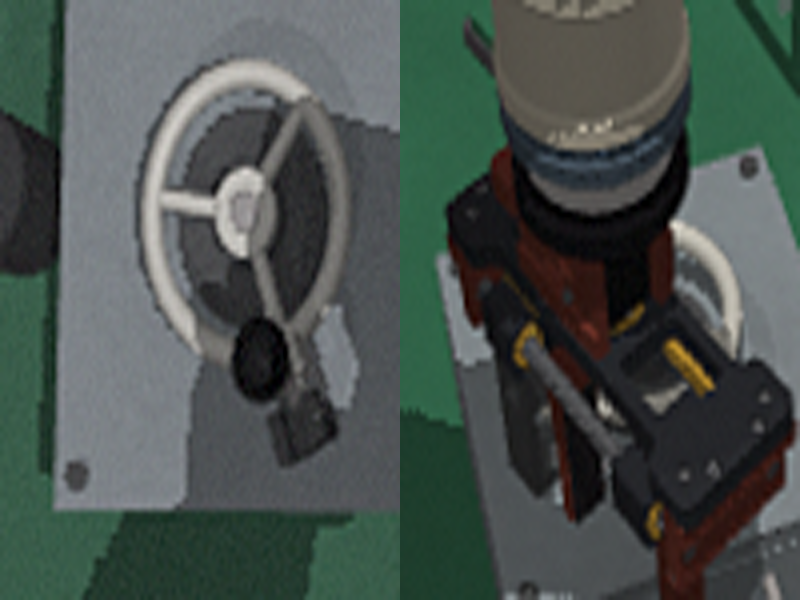

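Top crop: the knob stands at crop (260,358), i.e. image (174.6,229.2), just inside the predicted upright position. The arm blocks the side view. I'll locate the knob by mask and regrasp it there.

```bash
python3 - <<'E'
from h import *
T=cv2.imread("pics/T4.png")
k=cen(T,[0]*3,[38]*3,166,221,18,18);print(k)
K=onz("top",(174.6,229.2),243.5);K2=onz("top",k[0],243.5);hub=onz("top",(170.4,204.6),142);print(K,K2,"hub",hub)
print("radius/angle from A",np.linalg.norm(K[:2]-A),np.degrees(np.arctan2(*(K[:2]-A)[::-1]))%360)
q=down(-67.2)
env.move_l([K[0],K[1],350],rate=300)
print(env.move_l([K[0],K[1],243+61],rate=120,f_stop=6)); st()
set_gripper(20); env.hold(.2); st()
for dphi in (4,8):
    print(env.move_l(np.r_[K[:2]+dphi*u(TH0),243+61],rate=30,f_stop=15)); st()
E
```

```text
(array([175. , 228.5]), array([174.75  , 229.3875]), array([ 15,  16, 160], dtype=int32))
[484.61830738 178.64863163 243.5       ] [486.24179844 177.73453948 243.5       ] hub [551.14388443 207.15794551 142.        ]
radius/angle from A 72.19707677254637 203.55440122784233
False
19.96 [484.9 178.  304.2] F [-0.3  0.3 -0.3] w 70.0 g 0.0
20.83 [484.7 178.7 304.1] F [-0.5 -0.3  2. ] w 32.7 g 30.0
False
21.12 [481.1 177.2 304.3] F [1.1 0.2 3.6] w 32.5 g 30.0
False
21.4 [478.1 175.9 304.3] F [ 5.1  2.7 -0.8] w 32.6 g 30.0
```

```bash
python3 - <<'E'
from h import *
q=down(-67.2)
js=[env.ik(np.r_[A+78*u(TH0+np.radians(d)),304.],q) for d in range(0,250,30)]
print([None if j is None else np.round(j[[0,5]],2) for j in js])
for d in np.arange(8,233,8):
    if env.move_l(np.r_[A+78*u(TH0+np.radians(d)),304.],rate=70,f_stop=22): print("hit",d); st(); break
    s=env.read_state()
    if d%24==0: print(d,end=" "); st()
    if abs(s["width"]-32.6)>3: print("slip",d); st(); break
E
```

```text
[array([0.33, 1.5 ]), array([0.26, 1.43]), array([0.21, 1.39]), array([0.21, 1.38]), array([0.24, 1.41]), array([0.29, 1.46]), array([0.35, 1.52]), array([0.41, 1.58]), array([0.45, 1.62])]
24 22.32 [497.5 150.5 304.2] F [ 1.4 -0.3  6. ] w 32.7 g 30.0
48 23.24 [525.1 133.7 304.2] F [ 1.5 -1.1  6.2] w 32.6 g 30.0
72 24.17 [557.3 129.6 304.2] F [ 0.7 -2.1  6.4] w 32.9 g 30.0
96 25.09 [588.5 138.9 304.3] F [ 2.3 -1.4  6.5] w 32.7 g 30.0
120 26.02 [613.1 160.2 304.3] F [ 2.4 -1.7  5.4] w 32.7 g 30.0
144 26.94 [626.8 189.9 304.3] F [ 2.4 -0.2  5.3] w 32.8 g 30.0
168 27.87 [627.1 222.6 304.3] F [2.  1.7 6.4] w 32.5 g 30.0
192 28.79 [614.1 252.4 304.2] F [0.2 1.7 7.4] w 32.6 g 30.0
216 29.72 [590.2 274.4 304.2] F [-0.7  1.2  6.8] w 32.9 g 30.0
```

```bash
python3 - <<'E'
from h import *
for d in np.arange(234,250,2):
    th=TH0+np.radians(d)
    env.move_l(np.r_[A+78*u(th),304.],rate=40,f_stop=20); s=env.read_state()
    t=np.array([-np.sin(th),np.cos(th)]); ft=s["force"][:2]@t
    p=s["tool_pos"][:2]-A
    print(d,"at",round((np.degrees(np.arctan2(p[1],p[0]))-202.8)%360,1),"r",round(np.hypot(*p),1),"Ft",round(ft,1),"Fr",round(s["force"][:2]@u(th),1),"w",round(s["width"],1))
    if ft<-12 or abs(s["width"]-32.6)>2.5: break
env.hold(.3); st()
E
```

```text
234 at 234.5 r 77.6 Ft -0.7 Fr -0.4 w 32.5
236 at 236.4 r 77.6 Ft -1.1 Fr -1.1 w 32.2
238 at 238.4 r 77.6 Ft -0.3 Fr -0.8 w 32.8
240 at 240.0 r 77.5 Ft -3.4 Fr -1.4 w 32.8
242 at 241.1 r 77.5 Ft -9.4 Fr -2.1 w 32.5
244 at 242.4 r 77.5 Ft -13.5 Fr -2.6 w 32.7
32.13 [557.3 284.7 304.4] F [12.4 -4.1  1.2] w 32.4 g 30.0
```

At the stop: about 241° by the tool, with the force rising. I'll release, check from the top, then take the bed handle.

```bash
python3 - <<'E'
from h import *
set_gripper(62); env.move_l([557.3,284.7,350],rate=150)
print(env.ik(np.array([548.5,31.6,131]),down(-90)))
env.reach([430,-60,300],down(-90)); st()
T=viewer.camera("top");cv2.imwrite("pics/T5.png",T)
cv2.imwrite("pics/c5.png",cv2.resize(T[130:270,85:285],None,fx=4,fy=4,interpolation=cv2.INTER_CUBIC))
print("expected knob",proj("top",np.r_[A+78*u(TH0+4.189),244]))
E
```

```text
[ 3.58867434e-02  5.70865518e-01  1.88987259e+00 -4.44089210e-16
  6.80854546e-01  1.60668307e+00]
34.62 [430.7 -59.6 300.2] F [-0.   0.3 -0.4] w 62.1 g 0.0
expected knob (np.float64(129.60664668048463), np.float64(197.15161126754958))
```

View pics/c5.png

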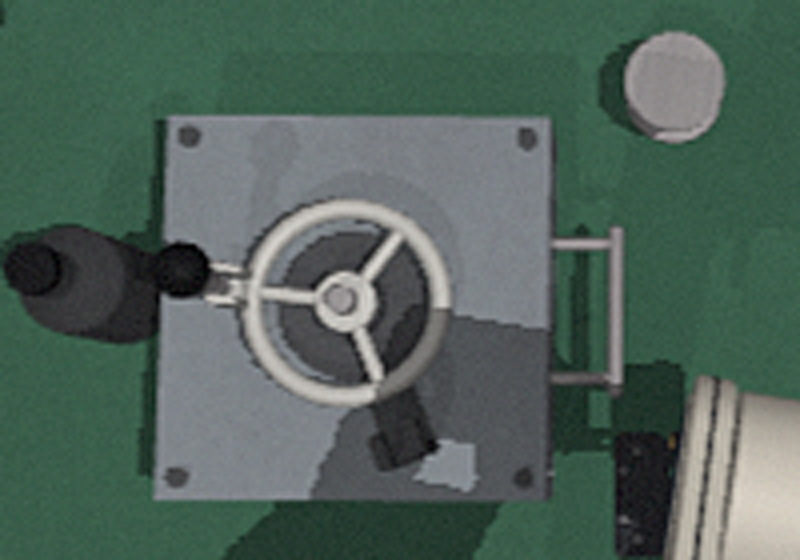

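The knob is at crop (182,269), image (130.1,196.9), against (129.6,197.2) expected for upright at the stop. The bar is unmoved at column 238.6. Pulling the bed.

```bash
python3 - <<'E'
from h import *
bx,by=549,32
set_gripper(36)
env.move_l([bx,by,200],rate=200)
print(env.move_l([bx,by,131],rate=80,f_stop=6)); st()
set_gripper(5); env.hold(.2); s=st()
if 9<s["width"]<14:
    p=s["tool_pos"]; d=np.array([-.008,-1,0])
    for k in (40,78):
        print(env.move_l(p+d*k,rate=50,f_stop=20)); st()
    for k in range(82,100,2):
        env.move_l(p+d*k,rate=25,f_stop=20); s=st()
        if s["force"][1]>12: break
    env.hold(.2)
E
```

```text
False
37.34 [549.3  32.  131.3] F [-0.1 -0.4  0.8] w 36.3 g 0.0
38.08 [549.2  32.  131.2] F [-1.2 -0.7  4.6] w 10.4 g 30.0
False
39.02 [548.7  -8.9 131.2] F [-1.  -1.8  5.5] w 10.1 g 30.0
False
39.93 [548.3 -46.8 131.2] F [-1.3 -1.9  5.1] w 10.2 g 30.0
40.24 [548.3 -50.7 131.2] F [-1.3 -1.5  5.6] w 10.4 g 30.0
40.49 [548.3 -52.6 131.2] F [-2.   0.2  5.5] w 9.8 g 30.0
40.74 [548.2 -54.5 131.2] F [-1.2  0.1  5.7] w 10.2 g 30.0
40.99 [548.2 -56.5 131.2] F [-1.5 -0.   6.3] w 9.7 g 30.0
41.24 [548.2 -58.1 131.2] F [-1.3  3.1  5.1] w 10.1 g 30.0
41.49 [548.2 -58.4 131.2] F [-0.3 15.2  6.4] w 10.4 g 30.0
```

Stop reached at 90 mm. Release, lift away and check.

```bash
python3 - <<'E'
from h import *
set_gripper(34); p=env.read_state()["tool_pos"]
print(env.move_l([p[0],p[1],230],rate=100,f_stop=10)); env.move_l([330,-330,300],rate=300); st()
T=viewer.camera("top");S=viewer.camera("side")
cv2.imwrite("pics/c6.png",np.hstack([cv2.resize(T[110:380,60:460],(400,270)),cv2.resize(S[60:330,100:500],(400,270))]))
E
```

```text
False
44.74 [ 330.2 -329.3  299.6] F [0.1 0.1 0.8] w 34.0 g 0.0
```

View pics/c6.png

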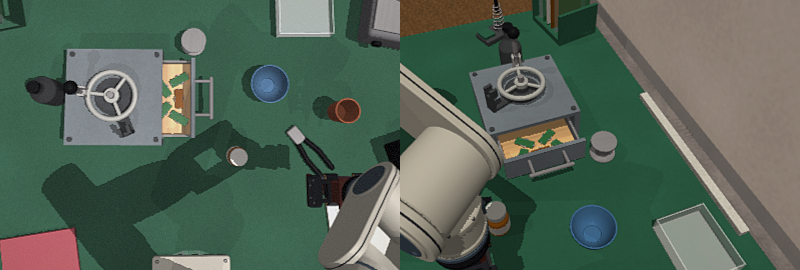

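The bed is out, with the bar at about column 271. The knob stands upright at about (130,197), the jar is upright at (297,266), and the bystanders are unmoved.

```bash
python3 -c "
from station import workorder; print(workorder.sign_off())"
```

```text
the job is handed in; nothing more can be done
None
```

I handed the job in at about 45 s: the jar is set upright clear of the bed, the crank is latched upright, the wheel is at its stop, the bed is out 90 mm, and nothing else was moved.

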